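Line up the medicine containers by height

ROBOT

A 7-joint arm with a two-finger parallel gripper is mounted at the origin on the work surface. World frame = base frame: x ahead of the robot, y to its left, z up, the work surface at z = 0. Lengths are in mm, angles in degrees, forces in N, time in s.
With the tool pointing down it reaches from about 400 to 750 mm from the base axis. Payload 19.5 kg.
Tool frame: the origin (TCP) lies midway between the tips of the shut fingers; the grasp point (between the pads) lies 19 mm behind it (arm.hold_point_z is the distance from the TCP to the grasp point, in mm); z points along the fingers, y is the direction in which the jaws open and shut (so a half turn about z gives the same grasp; the last joint's range is limited). The gripper opens to 85 mm and grips with 20 to 120 N. Pads are 22 mm wide; open, the fingers measure 114 mm over their backs; the gripper's body (76 mm by 85 mm) begins 54 mm behind the grasp point. The pads swing forward as they close: fully open they stand 13 mm farther back than shut.
Start: joints at [-78.02, 40.479, -1.581, 85.061, 1.261, 54.483, -4.326], TCP at [142.692, 556.987, 231.268] pointing down, gripper open.
Joint ranges: [-155.06, 155.06], [-18.47, 123.98], [-90, 86.84], [0, 140.48], [-83.41, 263.41], [0, 116], [-161.91, 161.91]. Speed limits (degrees/s): [108.29, 108.29, 147.25, 147.25, 172.46, 172.46, 172.46].

INTERFACE

Orientations are given as a 3x3 rotation matrix whose columns are the frame's x, y, z axes.
In Python, from station import arm, snapshot, camera_params gives the robot as it stands. The module is installed in compiled form; this text tells all that it offers.
- The arm moves only by the shell command python3 -m handwheel 'ROWS' [FORCE]. ROWS is JSON, a list of rows, each an object with "slide": the shift along the tool's x, y, z in m, a list of three; "rotation": the turn, a rotation vector about the tool's x, y, z in degrees, a list of three; "claw": the finger opening in m, from 0 to 0.0854. A call has 1 to 8 rows; each row is the pose to reach, as a shift and turn from the pose measured when the call began, along the tool's axes at that moment; what a row does not reach only later rows make up. A row lasts 1/8 s, in which the tool goes at most 62.5 mm and 10.7 degrees, less where a joint would pass 70% of its speed; a pose out of reach is approached as far as the arm can. A call with a gripper value outside its range is refused whole. The fingers move at their own pace and stop on an object; FORCE is the grip in N (left out, the last holds). Time passes only in rows, so rows that repeat a pose let the fingers close. It gives the time, the measured TCP pose, the force and the opening at its end, in the units of the state.
- arm.observe(): the state, without advancing time (a new reading comes with each control period).
- snapshot(name): name is "side" or "top" or "wrist"; returns (picture, depth): 420x560x3 uint8, blue, green, red; 420x560 float32, mm along the optical axis (not along the pixel's ray), 0 where there is no reading.
- camera_params(name): a dict with "K" (3x3 intrinsics, pixels), "eye" and "orientation" of the camera in the world. Camera axes: x right, y up, looking along -z (the intrinsics and any distortion apply to the point x, -y, -z); pixel columns grow to the right and rows downward; lengths in mm; the calibration is good to about 2 mm. A picture is of the moment at which its call begins: read the wrist's pose just before it. camera_params takes no time and is no camera call; for the wrist camera it gives the pose at the moment of the call.
- arm.close_job(): hands the job in, once; it reports no verdict.
The state is a dict: "time_s": time; "joint_pos": joint angles; "qd": joint speeds; "joint_torque": joint torques, N m; "ee_pos": TCP position; "ee_rot": TCP orientation; "force": force on the tool from outside, world axes, zero at the start; "moment": the same for the moment, N m; "grip_width": finger opening in mm.
Only numpy, scipy, OpenCV 4.12 (cv2) and the standard library are available. Lean on these libraries where they do the work, as an engineer would, in place of code of your own. Each camera call takes 0.05 s, during which the arm holds its last target.

TASK

Tidy the four medicine containers into the bamboo organiser in order of height: one standing upright in the middle of each compartment, the tallest in the end compartment by the rinse cup, then on down to the shortest in the end compartment by the pill box. Set each one down gently, without dropping it or knocking anything over, and leave the rinse cup and the pill box where they are.

Things in the scene. Friction and masses are not known exactly. Their poses are not given: they have to be found in the camera images.
- tube_mid (a point): frosted plastic tablet tube with a grey stopper cap, standing upright: a cylinder 30 mm in diameter and 88 mm high, about 60 g. Point at its centre, 44 mm above its foot; z is its axis.
- bottle_mid (a point): amber tablet bottle with a white screw cap, standing upright: body 38 mm in diameter and straight up to about 45 mm, cap 33 mm in diameter, 70 mm high in all, about 70 g. Point on its axis, 35 mm above its foot; z is its axis.
- case_mid (a point): blue silicone case for ear thermometer covers, with a flip lid: a square block 42 x 42 mm and 50 mm high, about 50 g. Point at its centre, 25 mm above its foot; z up, x and y square to its side faces.
- tin_mid (a point): round aluminium ointment tin with a ribbed screw lid: 46 mm in diameter, 34 mm high, about 60 g. Point at its centre, 17 mm above its foot; z is its axis.
- bay_a: Compartment of the fixed bamboo organiser tray, grey liner; origin at the centre of its floor (4.5 mm above the tiles), z up, y along the row, x across it. Inside 66 mm (y) by 104 mm (x); ribs and lips 4 mm thick stand 5.5 mm above its floor. The -y end of the row bay_a, b, c, d, 70 mm from centre to centre.
- bay_b: Compartment of the fixed bamboo organiser tray, grey liner; origin at the centre of its floor (4.5 mm above the tiles), z up, y along the row, x across it. Inside 66 mm (y) by 104 mm (x); ribs and lips 4 mm thick stand 5.5 mm above its floor. Next to bay_a.
- bay_c: Compartment of the fixed bamboo organiser tray, grey liner; origin at the centre of its floor (4.5 mm above the tiles), z up, y along the row, x across it. Inside 66 mm (y) by 104 mm (x); ribs and lips 4 mm thick stand 5.5 mm above its floor. Between bay_b and bay_d.
- bay_d: Compartment of the fixed bamboo organiser tray, grey liner; origin at the centre of its floor (4.5 mm above the tiles), z up, y along the row, x across it. Inside 66 mm (y) by 104 mm (x); ribs and lips 4 mm thick stand 5.5 mm above its floor. The other end compartment, at the +y end.
- cup: pale green rinse cup, open at the top, 72 mm in diameter at the rim and 85 mm high, standing beyond one end of the organiser (about 105 mm from the middle of the end compartment; which end varies). Origin at the centre of its underside. It stays where it is.
- pillbox: lavender weekly pill box with seven hinged, latched lids: 140 mm long (its x), 34 mm wide, 23 mm high, lying beyond the other end of the organiser and across its row. Origin at the centre of its underside. It stays where it is.

How it is judged (in metres and radians):
At the end, for the whole second after the job is handed in: From the cup's end: tube, bottle, case, tin, each upright (0.08 rad) on the floor of its own compartment, within 15 mm of its centre; all released and at rest; cup and pill box within 20 mm of where they started (((horizontal distance between tube_mid and bay_a below 0.015 m and z of tube_mid in the frame of bay_a below 0.047 m and horizontal distance between bottle_mid and bay_b below 0.015 m and z of bottle_mid in the frame of bay_b below 0.038 m and horizontal distance between case_mid and bay_c below 0.015 m and z of case_mid in the frame of bay_c below 0.028 m and horizontal distance between tin_mid and bay_d below 0.015 m and z of tin_mid in the frame of bay_d below 0.02 m and horizontal distance between cup and bay_a below 0.18 m) or (horizontal distance between tube_mid and bay_d below 0.015 m and z of tube_mid in the frame of bay_d below 0.047 m and horizontal distance between bottle_mid and bay_c below 0.015 m and z of bottle_mid in the frame of bay_c below 0.038 m and horizontal distance between case_mid and bay_b below 0.015 m and z of case_mid in the frame of bay_b below 0.028 m and horizontal distance between tin_mid and bay_a below 0.015 m and z of tin_mid in the frame of bay_a below 0.02 m and horizontal distance between cup and bay_d below 0.18 m)) and angle between each of tube_mid, bottle_mid, case_mid, tin_mid's own z axis and vertical below 0.08 rad and linear speed of each of tube, bottle, case, tin below 0.02 m/s and contact force between the fingers and tube below 0.05 N and contact force between the fingers and bottle below 0.05 N and contact force between the fingers and case below 0.05 N and contact force between the fingers and tin below 0.05 N and distance of each of cup, pillbox from where it was at the start of the episode below 0.02 m); the robot touches nothing.
It fails at once if a container is dropped (falls free at more than 0.7 m/s, about 25 mm) ((linear speed of tube above 0.7 m/s and contact force between the fingers and tube below 0.01 N) or (linear speed of bottle above 0.7 m/s and contact force between the fingers and bottle below 0.01 N) or (linear speed of case above 0.7 m/s and contact force between the fingers and case below 0.01 N) or (linear speed of tin above 0.7 m/s and contact force between the fingers and tin below 0.01 N)).
It fails at once if a container is knocked over (angle between any of tube_mid, bottle_mid, case_mid, tin_mid's own z axis and vertical above 1.1 rad).
It fails at once if the rinse cup is pushed more than 20 mm from its place (distance of cup from where it was at the start of the episode above 0.02 m).
It fails at once if the pill box is pushed more than 20 mm from its place (distance of pillbox from where it was at the start of the episode above 0.02 m).
It also fails if it takes over 96 s, if anything falls off the work surface, if the arm or the gripper's body presses on something with over 40 N, if the wrist force passes 120 N, or if a joint passes its speed limit or range.

## Working session

There is one attempt and no reset: what is moved stays moved. The work goes in short steps, Python scripts to look and compute and a shell command to move; the robot and the scene stay as the last step left them, time stands still between calls to the robot, and variables do not carry over. Pictures are saved under pics/ and viewed, and the job is handed in when it is done.

```bash
mkdir -p pics; python3 - <<'E'
from station import arm,snapshot,camera_params
import cv2,numpy as np
s=arm.observe()
for k in s: print(k,np.round(s[k],3).tolist())
for n in("top","side","wrist"):
    p,d=snapshot(n); cv2.imwrite(f"pics/{n}0.png",p); np.save(f"pics/{n}0.npy",d)
    c=camera_params(n); print(n,{k:np.round(v,3).tolist() for k,v in c.items()}, (d>0).mean())
E
```

```text
time_s 0.0
joint_pos [-78.02, 40.515, -1.582, 85.084, 1.262, 54.483, -4.329]
qd [-0.058, 0.004, 0.015, 0.062, -0.028, 0.125, 0.102]
joint_torque [-0.0, -88.322, 1.235, -23.613, 0.017, 0.007, -0.0]
ee_pos [142.64, 556.753, 230.821]
ee_rot [[-0.969, 0.248, -0.0], [0.248, 0.969, -0.001], [-0.0, -0.001, -1.0]]
force [-0.228, 0.805, 0.265]
moment [0.025, 0.065, -0.03]
grip_width 85.568
top {'K': [[449.202, 0.0, 281.032], [0.0, 449.202, 204.943], [0.0, 0.0, 1.0]], 'eye': [465.283, 28.404, 930.607], 'orientation': [[0.007, 0.998, -0.063], [-1.0, 0.007, -0.004], [-0.003, 0.063, 0.998]]} 0.9960416666666667
side {'K': [[437.617, 0.0, 279.527], [0.0, 437.617, 213.76], [0.0, 0.0, 1.0]], 'eye': [343.513, -518.85, 550.043], 'orientation': [[0.95, 0.187, -0.25], [-0.311, 0.618, -0.722], [0.02, 0.764, 0.645]]} 0.9959013605442177
wrist {'K': [[308.439, 0.0, 277.641], [0.0, 308.439, 209.182], [0.0, 0.0, 1.0]], 'eye': [66.626, 577.278, 373.724], 'orientation': [[0.249, -0.923, -0.294], [0.968, 0.238, 0.075], [0.0, -0.304, 0.953]]} 0.9959991496598639
```

View pics/top0.png

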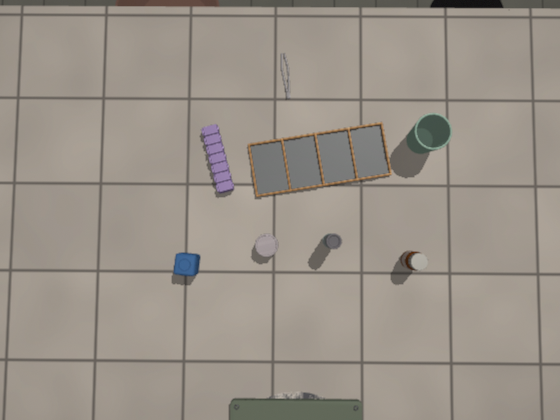

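View pics/side0.png

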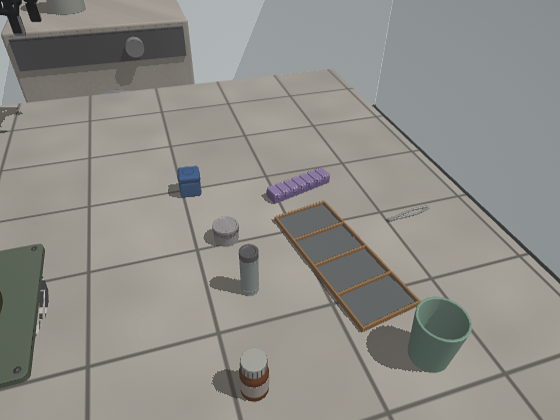

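The top view shows the cup at (432,132), on the -y end by bay_a. The pill box is at (217,158) on the +y end. The tray is at about (320,160), the tin at (265,246), tube (333,241), bottle (414,261) and case (187,265). I'll measure positions from these.

```bash
cat > h.py <<'E'
from station import arm,snapshot,camera_params
import cv2,numpy as np
def ray(c,uv):
    uv=np.atleast_2d(uv).astype(float); K=c["K"]
    d=np.c_[(uv[:,0]-K[0][2])/K[0][0],-(uv[:,1]-K[1][2])/K[1][1],-np.ones(len(uv))]
    return d@np.array(c["orientation"]).T
def plane(c,uv,z):
    d=ray(c,uv); e=np.array(c["eye"]); return e+d*((z-e[2])/d[:,2])[:,None]
def cloud(c,dep):
    v,u=np.mgrid[:dep.shape[0],:dep.shape[1]]
    d=ray(c,np.c_[u.ravel(),v.ravel()])
    return (np.array(c["eye"])+d*dep.reshape(-1,1)).reshape(*dep.shape,3)
E
python3 - <<'E'
from h import *
for n,regs in (("top",dict(tube=(320,230,345,255,88),bottle=(395,245,435,275,70),case=(170,248,205,282,50),tin=(250,230,282,262,34),cup=(400,105,460,160,85))),
               ("side",dict(tube=(235,240,265,298,88),bottle=(235,345,275,402,70),case=(170,160,205,200,50),tin=(208,212,244,248,34)))):
    c=camera_params(n); P=cloud(c,np.load(f"pics/{n}0.npy"))
    img=cv2.imread(f"pics/{n}0.png")
    print(n,"table z",np.round(np.median(P[300:330,150:400,2]),1))
    for k,(a,b,x,y,h) in regs.items():
        z=P[b:y,a:x]; m=abs(z[...,2]-h)<5
        vv,uu=np.nonzero(m); pts=np.c_[uu,vv].astype(np.float32)
        (cx,cy),r=cv2.minEnclosingCircle(pts)
        rect=cv2.minAreaRect(z[m][:,:2].astype(np.float32))
        print(k,m.sum(),"maxz",np.round(np.percentile(z[...,2],98),1),"plane mid",np.round(plane(c,[uu.mean()+a,vv.mean()+b],h)[0,:2],1),"rect",np.round(rect[0],1),np.round(rect[1],1),round(rect[2],1))
c=camera_params("top");img=cv2.imread("pics/top0.png");hsv=cv2.cvtColor(img,cv2.COLOR_BGR2HSV)
# pillbox
m=cv2.inRange(hsv,(120,50,60),(150,255,255)); k=cv2.findContours(m,0,2)[0]; q=max(k,key=cv2.contourArea)
w=plane(c,q[:,0],23)[:,:2].astype(np.float32); print("pill",cv2.minAreaRect(w))
# tray outline + bays
m=cv2.inRange(hsv,(5,90,60),(22,255,255)); m[:100]=0;m[210:]=0;m[:,:240]=0;m[:,395:]=0
cv2.imwrite("pics/m.png",m)
ks,hi=cv2.findContours(m,cv2.RETR_CCOMP,2)
for i,q in enumerate(ks):
    if cv2.contourArea(q)<600: continue
    inner=hi[0][i][3]>=0
    w=plane(c,q[:,0],10)[:,:2].astype(np.float32); print("hole" if inner else "outer",[np.round(t,1) for t in cv2.minAreaRect(w)])
E
```

```text
top table z -1.0
tube 193 maxz 88.9 plane mid [452.8 -67.6] rect [452.7 -67.2] [28.  28.1] 89.4
bottle 234 maxz 71.5 plane mid [ 414.8 -231.7] rect [ 414.5 -231.6] [31.6 30.5] 89.5
case 419 maxz 51.8 plane mid [404.5 218.2] rect [404.5 218.9] [41.6 41. ] 84.5
tin 404 maxz 35.3 plane mid [443.3  60. ] rect [443.9  59.3] [43.7 43.9] 1.1
cup 268 maxz 84.9 plane mid [ 662.  -258.5] rect [ 662.3 -257.8] [69.5 71.3] 2.5
side table z 0.5
tube 263 maxz 88.5 plane mid [451.1 -70.4] rect [451.6 -67.9] [29.5 29.3] 57.2
bottle 557 maxz 71.4 plane mid [ 412.9 -234.5] rect [ 413.3 -233.3] [32.4 32.8] 25.3
case 271 maxz 51.1 plane mid [403.3 213.8] rect [404.4 217.4] [44.1 40.9] 81.1
tin 392 maxz 35.3 plane mid [441.7  57.4] rect [442.1  59.7] [46.6 44.3] 85.6
pill ((617.0083618164062, 162.97337341308594), (139.4906768798828, 34.34356689453125), 15.844677925109863)
outer [array([619.2, -46.1]), array([112.4, 283.9]), np.float64(9.6)]
hole [array([601.4,  57.2]), array([107.3,  69.2]), np.float64(9.8)]
hole [array([613. , -11.5]), array([107.4,  69.4]), np.float64(9.7)]
hole [array([624.7, -79.9]), array([107.4,  69.5]), np.float64(9.6)]
hole [array([ 636.3, -148.8]), array([107.1,  69.4]), np.float64(9.6)]
```

```bash
python3 - <<'E'
import cv2
i=cv2.imread("pics/top0.png"); cv2.imwrite("pics/crop1.png",cv2.resize(i[100:290,160:460],None,fx=2.6,fy=2.6,interpolation=2))
E
```

```text
(no output)
```

View pics/crop1.png

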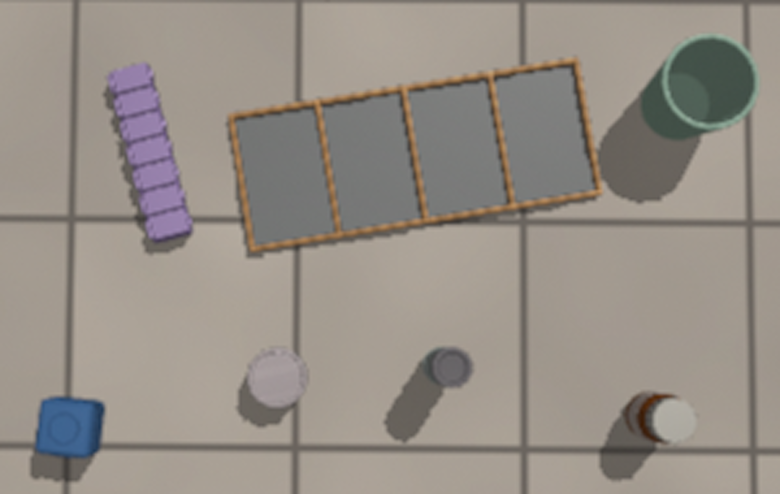

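All sizes and heights match the description: bay pitch is about 69.8 mm, the pill box 139x34 mm, and the tops are within 1.5 mm. Next I need the case's yaw, plus a helper that computes shifts in tool axes.

```bash
cat >> h.py <<'E'
T=dict(tube=(452.2,-67.6),bottle=(414,-232.5),case=(404.4,218),tin=(443,59.5))
B=dict(a=(636.3,-148.8),b=(624.7,-79.9),c=(613.,-11.5),d=(601.4,57.2))
def go(x,y,z,yaw=None):
    "shift (m) in tool axes and full rotvec (deg) to reach TCP xyz with tool y at yaw, tool down"
    s=arm.observe(); R=np.array(s["ee_rot"]); p=np.array(s["ee_pos"])
    print("t",round(s["time_s"],2),"pos",np.round(p,1),"jaw",round(float(np.degrees(np.arctan2(R[1,1],R[0,1]))),1),"F",np.round(s["force"],1),"w",round(s["grip_width"],1))
    print("slide",np.round(R.T@(np.array([x,y,z])-p)/1000,4))
    if yaw is not None:
        from scipy.spatial.transform import Rotation as Ro
        a=np.radians(yaw); yy=np.array([np.cos(a),np.sin(a),0]); zz=np.array([0,0,-1.]); D=np.c_[np.cross(yy,zz),yy,zz]
        print("rot",np.round(np.degrees(Ro.from_matrix(R.T@D).as_rotvec()),1))
E
python3 - <<'E'
from h import *
for n,(a,b,x,y) in dict(top=(170,245,205,285),side=(170,155,210,200)).items():
    c=camera_params(n); P=cloud(c,np.load(f"pics/{n}0.npy"))[b:y,a:x]
    m=(abs(P[...,2]-51)<3).astype(np.uint8)
    q=max(cv2.findContours(m,0,1)[0],key=cv2.contourArea)[:,0]
    w=plane(c,q+[a,b],50)[:,:2].astype(np.float32); print(n,cv2.minAreaRect(w))
go(404.4,218,140,-7)
E
```

```text
top ((404.6452941894531, 218.9778594970703), (38.922645568847656, 39.20912551879883), 81.54788970947266)
side ((403.4891052246094, 215.9415283203125), (42.56099319458008, 38.92385482788086), 82.5375747680664)
t 0.15 pos [142.7 556.8 231. ] jaw 75.6 F [-0.   0.2  0.3] w 85.4
slide [-0.3376 -0.2632  0.0912]
rot [-0.   0.  82.6]
```

```bash
python3 -m handwheel '[{"slide":[-0.02,-0.015,0.005],"rotation":[0,0,5],"claw":0.085},{"slide":[-0.055,-0.043,0.015],"rotation":[0,0,14],"claw":0.085},{"slide":[-0.1,-0.078,0.027],"rotation":[0,0,24],"claw":0.085},{"slide":[-0.145,-0.113,0.039],"rotation":[0,0,34],"claw":0.085},{"slide":[-0.19,-0.148,0.051],"rotation":[0,0,44],"claw":0.085},{"slide":[-0.235,-0.183,0.063],"rotation":[0,0,54],"claw":0.085},{"slide":[-0.28,-0.218,0.075],"rotation":[0,0,64],"claw":0.085},{"slide":[-0.315,-0.246,0.085],"rotation":[0,0,74],"claw":0.085}]'; python3 -c "
from h import *
go(404.4,218,120,-8)"
```

```text
time_s: 1.15
ee_pos: [387.8, 238.4, 145.7]
ee_rot: [[-0.022, 1.0, -0.0], [1.0, 0.022, -0.001], [-0.001, -0.0, -1.0]]
force: [0.2, 1.7, -0.2]
grip_width: 84.8
t 1.15 pos [387.8 238.4 145.7] jaw 1.2 F [ 0.2  1.7 -0.2] w 84.8
slide [-0.0207  0.0161  0.0258]
rot [0.  0.1 9.2]
```

```bash
python3 -m handwheel '[{"slide":[-0.01,0.008,0.012],"rotation":[0,0,5],"claw":0.085},{"slide":[-0.0207,0.0161,0.0258],"rotation":[0,0,9.2],"claw":0.085},{"slide":[-0.0207,0.0161,0.0258],"rotation":[0,0,9.2],"claw":0.085},{"slide":[-0.0207,0.0161,0.0258],"rotation":[0,0,9.2],"claw":0.085}]'; python3 -c "
from h import *
c=camera_params('wrist');p,d=snapshot('wrist');cv2.imwrite('pics/w1.png',p)
P=cloud(c,d);h=cv2.cvtColor(p,cv2.COLOR_BGR2HSV);m=cv2.inRange(h,(100,100,40),(125,255,255))>0
m&=abs(P[...,2]-50)<5
q=max(cv2.findContours(m.astype(np.uint8),0,1)[0],key=cv2.contourArea)[:,0]
w=plane(c,q,50)[:,:2].astype(np.float32); print(cv2.minAreaRect(w))
go(404.4,218,8,-8)"
```

```text
time_s: 1.65
ee_pos: [403.9, 218.9, 120.1]
ee_rot: [[0.136, 0.991, -0.0], [0.991, -0.136, -0.001], [-0.001, -0.0, -1.0]]
force: [-0.5, -0.3, 0.6]
grip_width: 85.2
((402.2161865234375, 223.8828125), (40.44331741333008, 40.385711669921875), 84.11526489257812)
t 1.7 pos [404.  218.9 120.3] jaw -7.8 F [ 0.4 -0.1 -0.3] w 85.2
slide [-0.0008  0.0005  0.1123]
rot [0.  0.  0.2]
```

View pics/w1.png

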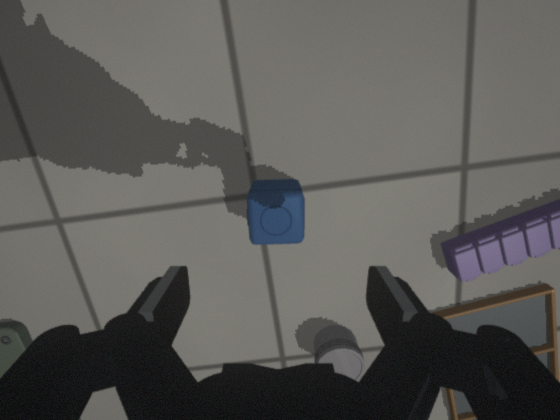

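The wrist view shows the case at (276,212), centred between the fingers at about x 403. Its y is 5 mm off the other two views and only lies along the pads, so I'll use about 219.5 and descend.

```bash
python3 -m handwheel '[{"slide":[0,0,0.015],"rotation":[0,0,0],"claw":0.085},{"slide":[0,0,0.035],"rotation":[0,0,0],"claw":0.085},{"slide":[0,0,0.055],"rotation":[0,0,0],"claw":0.085},{"slide":[0,0,0.075],"rotation":[0,0,0],"claw":0.085},{"slide":[0,0,0.092],"rotation":[0,0,0],"claw":0.085},{"slide":[0,0,0.104],"rotation":[0,0,0],"claw":0.085},{"slide":[0,0,0.11],"rotation":[0,0,0],"claw":0.085},{"slide":[0,0,0.11],"rotation":[0,0,0],"claw":0.085}]' 25
python3 -m handwheel '[{"slide":[0,0,0],"rotation":[0,0,0],"claw":0.06},{"slide":[0,0,0],"rotation":[0,0,0],"claw":0.05},{"slide":[0,0,0],"rotation":[0,0,0],"claw":0.042},{"slide":[0,0,0],"rotation":[0,0,0],"claw":0.03},{"slide":[0,0,0],"rotation":[0,0,0],"claw":0.03},{"slide":[0,0,0],"rotation":[0,0,0],"claw":0.03}]' 25
python3 -c "
from h import *
p,d=snapshot('side');cv2.imwrite('pics/s1.png',cv2.resize(p[60:260,60:340],None,fx=2.5,fy=2.5))
go(613,-11.5,125,9.6)"
```

```text
time_s: 2.7
ee_pos: [404.0, 218.9, 10.3]
ee_rot: [[0.135, 0.991, -0.0], [0.991, -0.135, -0.001], [-0.001, 0.0, -1.0]]
force: [-0.1, 0.5, 0.6]
grip_width: 85.2
time_s: 3.45
ee_pos: [404.0, 219.0, 10.7]
ee_rot: [[0.135, 0.991, 0.0], [0.991, -0.135, -0.0], [-0.0, 0.0, -1.0]]
force: [-0.5, 0.0, 7.9]
grip_width: 42.0
t 3.5 pos [404.  219.   10.7] jaw -7.8 F [-0.3 -0.6  8.3] w 42.1
slide [-0.2001  0.2383 -0.1142]
rot [  0.    0.  -17.4]
```

View pics/s1.png

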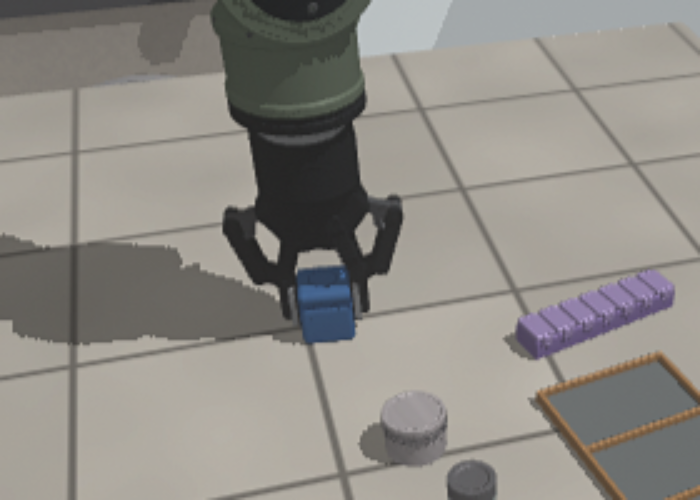

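The case is held: width 42.0, and the side view shows it between the pads at (325,305). Lift, then carry it to bay_c.

```bash
python3 -m handwheel '[{"slide":[0,0,-0.008],"rotation":[0,0,0],"claw":0.03},{"slide":[0,0,-0.025],"rotation":[0,0,0],"claw":0.03},{"slide":[-0.01,0.012,-0.045],"rotation":[0,0,-1],"claw":0.03},{"slide":[-0.03,0.036,-0.065],"rotation":[0,0,-3],"claw":0.03},{"slide":[-0.055,0.066,-0.08],"rotation":[0,0,-5],"claw":0.03},{"slide":[-0.082,0.098,-0.085],"rotation":[0,0,-8],"claw":0.03},{"slide":[-0.11,0.131,-0.085],"rotation":[0,0,-11],"claw":0.03},{"slide":[-0.138,0.164,-0.085],"rotation":[0,0,-14],"claw":0.03}]'
python3 -c "
from h import *
go(613,-11.5,95,9.6)"
```

```text
time_s: 4.5
ee_pos: [548.6, 58.9, 96.4]
ee_rot: [[-0.11, 0.994, 0.001], [0.994, 0.11, -0.0], [-0.001, 0.001, -1.0]]
force: [0.7, 0.4, -1.1]
grip_width: 41.8
t 4.5 pos [548.6  58.9  96.4] jaw 6.3 F [ 0.7  0.4 -1.1] w 41.8
slide [-0.0771  0.0562  0.0015]
rot [ 0.   0.  -3.3]
```

```bash
python3 -m handwheel '[{"slide":[-0.025,0.018,0],"rotation":[0,0,-1],"claw":0.03},{"slide":[-0.05,0.036,0.005],"rotation":[0,0,-2],"claw":0.03},{"slide":[-0.068,0.05,0.015],"rotation":[0,0,-3.3],"claw":0.03},{"slide":[-0.0771,0.0562,0.03],"rotation":[0,0,-3.3],"claw":0.03},{"slide":[-0.0771,0.0562,0.04],"rotation":[0,0,-3.3],"claw":0.03},{"slide":[-0.0771,0.0562,0.045],"rotation":[0,0,-3.3],"claw":0.03},{"slide":[-0.0771,0.0562,0.045],"rotation":[0,0,-3.3],"claw":0.03}]'
python3 -c "
from h import *
for n in ('side','wrist'):
  p,d=snapshot(n);cv2.imwrite('pics/%s2.png'%n,p)
go(613,-11.5,15.5,9.6)"
```

```text
time_s: 5.38
ee_pos: [612.6, -10.8, 51.4]
ee_rot: [[-0.168, 0.986, 0.0], [0.986, 0.168, -0.0], [-0.0, 0.0, -1.0]]
force: [0.6, 0.7, -0.2]
grip_width: 41.6
t 5.47 pos [613.  -11.1  51.9] jaw 9.6 F [-0.  -0.6  0.3] w 41.7
slide [-0.0004 -0.0001  0.0364]
rot [0.1 0.  0. ]
```

View pics/side2.png

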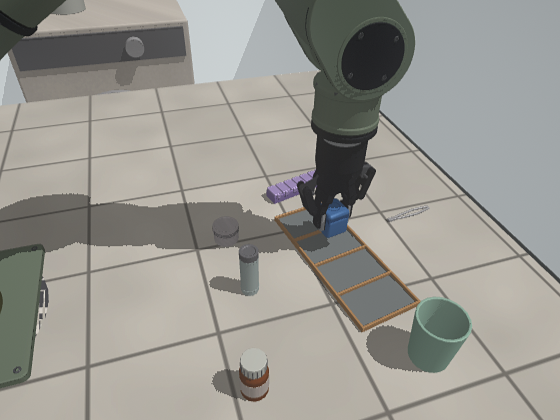

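View pics/wrist2.png

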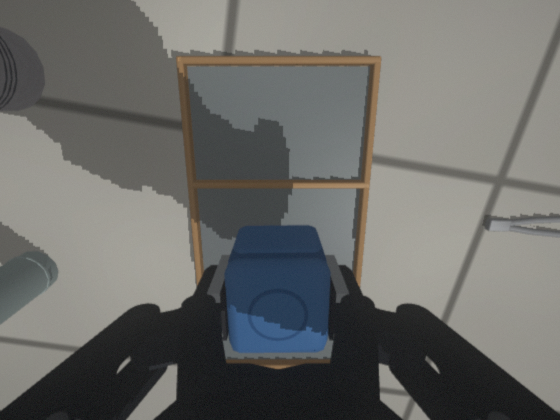

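The wrist view shows the case gripped level over bay_c, with the rib to bay_d at row 185. Lower it gently.

```bash
python3 -m handwheel '[{"slide":[0,0,0.008],"rotation":[0,0,0],"claw":0.03},{"slide":[0,0,0.018],"rotation":[0,0,0],"claw":0.03},{"slide":[0,0,0.027],"rotation":[0,0,0],"claw":0.03},{"slide":[0,0,0.032],"rotation":[0,0,0],"claw":0.03},{"slide":[0,0,0.034],"rotation":[0,0,0],"claw":0.03},{"slide":[0,0,0.0355],"rotation":[0,0,0],"claw":0.03},{"slide":[0,0,0.0365],"rotation":[0,0,0],"claw":0.03},{"slide":[0,0,0.0365],"rotation":[0,0,0],"claw":0.03}]'
python3 -c "
from h import *
c=camera_params('wrist');p,d=snapshot('wrist')
P=cloud(c,d);h=cv2.cvtColor(p,cv2.COLOR_BGR2HSV);m=cv2.inRange(h,(100,100,40),(125,255,255))>0
q=P[m]; print(np.percentile(q[:,2],[5,50,95])); t=q[q[:,2]>np.percentile(q[:,2],95)-6];print(cv2.minAreaRect(t[:,:2].astype(np.float32)))
go(613,-11.5,15.5,9.6)"
```

```text
time_s: 6.48
ee_pos: [613.1, -11.1, 15.5]
ee_rot: [[-0.168, 0.986, 0.001], [0.986, 0.168, -0.0], [-0.001, 0.001, -1.0]]
force: [-0.4, 0.3, -1.0]
grip_width: 42.0
[21.13206179 54.19020654 55.70428829]
((606.7864990234375, 19.151805877685547), (41.93256378173828, 96.56315612792969), 10.906953811645508)
t 6.53 pos [613.1 -11.1  15.5] jaw 9.6 F [ 0.3 -0.  -0.5] w 41.6
slide [-0.0004 -0.0002 -0.    ]
rot [0.1 0.  0. ]
```

```bash
python3 -m handwheel '[{"slide":[0,0,0.0008],"rotation":[0,0,0],"claw":0.03},{"slide":[0,0,0.0015],"rotation":[0,0,0],"claw":0.03},{"slide":[0,0,0.0015],"rotation":[0,0,0],"claw":0.03}]'
```

```text
time_s: 6.9
ee_pos: [613.2, -11.1, 15.2]
ee_rot: [[-0.168, 0.986, 0.002], [0.986, 0.168, -0.0], [-0.001, 0.002, -1.0]]
force: [-6.9, 1.3, 21.5]
grip_width: 41.9
```

Contact at TCP z 15.2, as expected. Release and retreat.

```bash
python3 -m handwheel '[{"slide":[0,0,0],"rotation":[0,0,0],"claw":0.042},{"slide":[0,0,0],"rotation":[0,0,0],"claw":0.046},{"slide":[0,0,0],"rotation":[0,0,0],"claw":0.06},{"slide":[0,0,0],"rotation":[0,0,0],"claw":0.07},{"slide":[0,0,-0.01],"rotation":[0,0,0],"claw":0.075},{"slide":[0,0,-0.035],"rotation":[0,0,0],"claw":0.08},{"slide":[0,0,-0.065],"rotation":[0,0,0],"claw":0.085},{"slide":[0,0,-0.095],"rotation":[0,0,0],"claw":0.085}]'
python3 -c "
from h import *
go(443,59.5,110,9.6)"
```

```text
time_s: 7.9
ee_pos: [613.1, -11.1, 111.8]
ee_rot: [[-0.168, 0.986, 0.002], [0.986, 0.168, -0.0], [-0.001, 0.002, -1.0]]
force: [-0.3, -0.2, 0.2]
grip_width: 85.3
t 7.9 pos [613.1 -11.1 111.8] jaw 9.6 F [-0.3 -0.2  0.2] w 85.3
slide [ 0.0981 -0.1558  0.0015]
rot [0.1 0.  0. ]
```

```bash
python3 -m handwheel '[{"slide":[0.01,-0.015,0],"rotation":[0,0,0],"claw":0.085},{"slide":[0.03,-0.047,0],"rotation":[0,0,0],"claw":0.085},{"slide":[0.055,-0.086,0],"rotation":[0,0,0],"claw":0.085},{"slide":[0.078,-0.124,0],"rotation":[0,0,0],"claw":0.085},{"slide":[0.092,-0.147,0],"rotation":[0,0,0],"claw":0.085},{"slide":[0.0981,-0.1558,0],"rotation":[0,0,0],"claw":0.085},{"slide":[0.0981,-0.1558,0.01],"rotation":[0,0,0],"claw":0.085},{"slide":[0.0981,-0.1558,0.01],"rotation":[0,0,0],"claw":0.085}]'
python3 -c "
from h import *
for n in ('top','wrist'):
  c=camera_params(n);p,d=snapshot(n);cv2.imwrite('pics/%s3.png'%n,p);P=cloud(c,d)
  if n=='wrist':
    m=(abs(P[...,2]-34.5)<5)&(np.hypot(P[...,0]-443,P[...,1]-60)<45)
    print(m.sum(),cv2.minAreaRect(P[m][:,:2].astype(np.float32)))
go(443,59.5,4,9.6)"
```

```text
time_s: 8.9
ee_pos: [443.6, 59.1, 100.7]
ee_rot: [[-0.167, 0.986, 0.002], [0.986, 0.167, -0.001], [-0.001, 0.002, -1.0]]
force: [-0.3, -0.2, 0.7]
grip_width: 84.9
2999 ((440.7610168457031, 62.86608123779297), (45.01806640625, 45.47273254394531), 4.576928615570068)
t 9.0 pos [443.6  59.1 101.1] jaw 9.6 F [-0.5  0.7 -0.5] w 85.4
slide [ 0.0006 -0.0007  0.0971]
rot [0.1 0.  0. ]
```

View pics/top3.png

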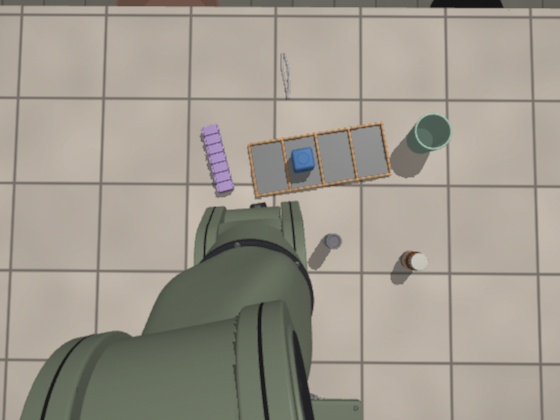

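View pics/wrist3.png

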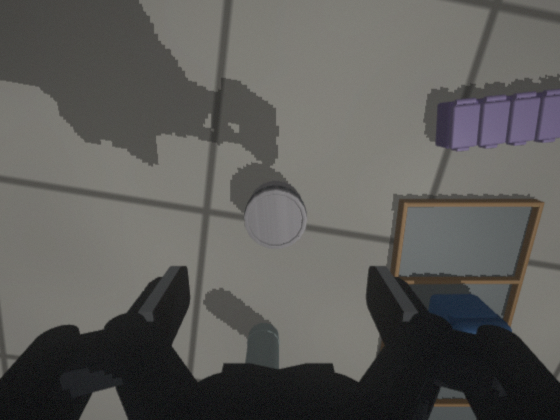

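The top view shows the case upright in bay_c at (302,160), and the wrist view shows the tin at (275,217) between the fingers. Descend and grip the tin.

```bash
python3 -m handwheel '[{"slide":[0.001,-0.001,0.015],"rotation":[0,0,0],"claw":0.085},{"slide":[0.0015,-0.001,0.035],"rotation":[0,0,0],"claw":0.085},{"slide":[0.0015,-0.001,0.055],"rotation":[0,0,0],"claw":0.085},{"slide":[0.0015,-0.001,0.073],"rotation":[0,0,0],"claw":0.085},{"slide":[0.0015,-0.001,0.085],"rotation":[0,0,0],"claw":0.085},{"slide":[0.0015,-0.001,0.093],"rotation":[0,0,0],"claw":0.085},{"slide":[0.0015,-0.001,0.0965],"rotation":[0,0,0],"claw":0.085},{"slide":[0.0015,-0.001,0.0965],"rotation":[0,0,0],"claw":0.085}]' 25
python3 -m handwheel '[{"slide":[0,0,0],"rotation":[0,0,0],"claw":0.06},{"slide":[0,0,0],"rotation":[0,0,0],"claw":0.052},{"slide":[0,0,0],"rotation":[0,0,0],"claw":0.045},{"slide":[0,0,0],"rotation":[0,0,0],"claw":0.035},{"slide":[0,0,0],"rotation":[0,0,0],"claw":0.035},{"slide":[0,0,0],"rotation":[0,0,0],"claw":0.035}]' 25
python3 -c "
from h import *
c=camera_params('top');d=np.load('pics/top0.npy')
p,d=snapshot('top');P=cloud(c,d);m=(abs(P[...,2]-55)<4);m[:140]=0;m[180:]=0;m[:,:285]=0;m[:,320:]=0
v,u=np.nonzero(m);print('case',m.sum(),plane(c,[u.mean(),v.mean()],54.5),cv2.minAreaRect(P[m][:,:2].astype(np.float32)))
p,d=snapshot('side');cv2.imwrite('pics/s4.png',cv2.resize(p[150:330,120:400],None,fx=2.5,fy=2.5))
go(*B['d'],90,9.6)"
```

```text
time_s: 10.0
ee_pos: [442.6, 60.3, 4.8]
ee_rot: [[-0.167, 0.986, 0.002], [0.986, 0.167, -0.001], [-0.001, 0.002, -1.0]]
force: [-0.2, -0.4, -0.2]
grip_width: 85.0
time_s: 10.75
ee_pos: [442.7, 60.4, 5.1]
ee_rot: [[-0.167, 0.986, 0.003], [0.986, 0.167, -0.0], [-0.001, 0.002, -1.0]]
force: [-1.3, -0.1, 8.3]
grip_width: 45.1
case 375 [[614.06675037 -11.28506811  54.5       ]] ((614.73388671875, -11.090787887573242), (40.51776123046875, 40.798240661621094), 9.797985076904297)
t 10.85 pos [442.7  60.4   5.1] jaw 9.6 F [0.2 1.  8.2] w 45.6
slide [-0.0297  0.1562 -0.0845]
rot [0.1 0.  0. ]
```

View pics/s4.png

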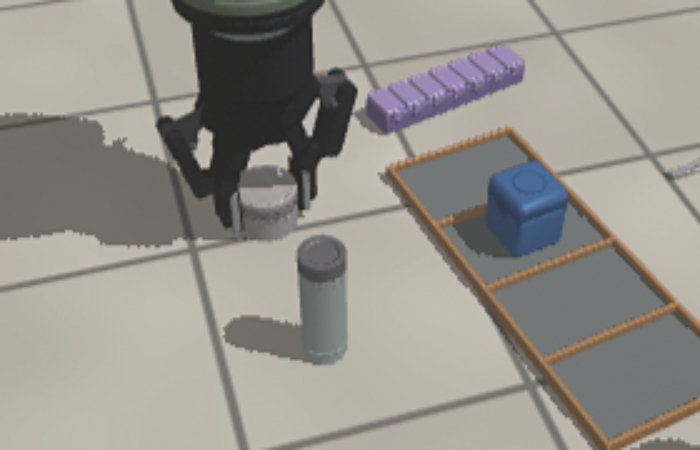

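The case is centred in bay_c to within 2 mm. The tin is held at 45.5 mm width, seen at (265,205). Carry it to bay_d.

```bash
python3 -m handwheel '[{"slide":[0,0,-0.006],"rotation":[0,0,0],"claw":0.035},{"slide":[0,0,-0.022],"rotation":[0,0,0],"claw":0.035},{"slide":[-0.002,0.012,-0.045],"rotation":[0,0,0],"claw":0.035},{"slide":[-0.008,0.042,-0.06],"rotation":[0,0,0],"claw":0.035},{"slide":[-0.016,0.082,-0.065],"rotation":[0,0,0],"claw":0.035},{"slide":[-0.023,0.12,-0.06],"rotation":[0,0,0],"claw":0.035},{"slide":[-0.028,0.146,-0.05],"rotation":[0,0,0],"claw":0.035},{"slide":[-0.0297,0.1562,-0.04],"rotation":[0,0,0],"claw":0.035}]'
python3 -c "
from h import *
go(*B['d'],9.6,9.6)
for n in ('side',):
  p,d=snapshot(n);cv2.imwrite('pics/%s5.png'%n,cv2.resize(p[100:280,180:460],None,fx=2.5,fy=2.5))
"
```

```text
time_s: 11.85
ee_pos: [602.5, 57.0, 45.5]
ee_rot: [[-0.167, 0.986, 0.003], [0.986, 0.167, -0.001], [-0.001, 0.003, -1.0]]
force: [-0.0, 0.8, -0.9]
grip_width: 45.0
t 11.85 pos [602.5  57.   45.5] jaw 9.6 F [-0.   0.8 -0.9] w 45.0
slide [ 0.0004 -0.0012  0.0358]
rot [ 0.2  0.1 -0. ]
```

View pics/side5.png

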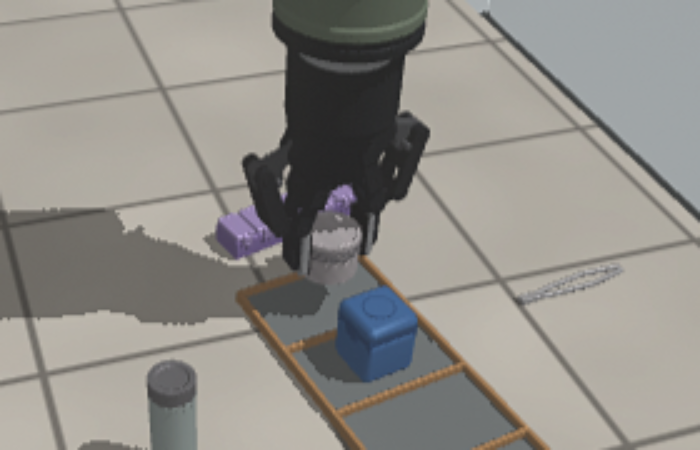

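```bash
python3 -m handwheel '[{"slide":[0.0004,-0.0012,0.008],"rotation":[0,0,0],"claw":0.035},{"slide":[0.0004,-0.0012,0.018],"rotation":[0,0,0],"claw":0.035},{"slide":[0.0004,-0.0012,0.026],"rotation":[0,0,0],"claw":0.035},{"slide":[0.0004,-0.0012,0.031],"rotation":[0,0,0],"claw":0.035},{"slide":[0.0004,-0.0012,0.0335],"rotation":[0,0,0],"claw":0.035},{"slide":[0.0004,-0.0012,0.035],"rotation":[0,0,0],"claw":0.035},{"slide":[0.0004,-0.0012,0.036],"rotation":[0,0,0],"claw":0.035},{"slide":[0.0004,-0.0012,0.036],"rotation":[0,0,0],"claw":0.035}]'
python3 -m handwheel '[{"slide":[0,0,0.0008],"rotation":[0,0,0],"claw":0.035},{"slide":[0,0,0.001],"rotation":[0,0,0],"claw":0.035}]'
```

```text
time_s: 12.9
ee_pos: [601.4, 57.2, 9.6]
ee_rot: [[-0.167, 0.986, 0.002], [0.986, 0.167, -0.001], [-0.001, 0.002, -1.0]]
force: [-7.5, -0.7, 24.4]
grip_width: 45.4
time_s: 13.15
ee_pos: [601.4, 57.2, 9.6]
ee_rot: [[-0.167, 0.986, 0.003], [0.986, 0.167, -0.0], [-0.001, 0.003, -1.0]]
force: [-6.8, 0.1, 19.4]
grip_width: 45.2
```

The floor contact is clear. Release and lift.

```bash
python3 -m handwheel '[{"slide":[0,0,0],"rotation":[0,0,0],"claw":0.046},{"slide":[0,0,0],"rotation":[0,0,0],"claw":0.05},{"slide":[0,0,0],"rotation":[0,0,0],"claw":0.06},{"slide":[0,0,0],"rotation":[0,0,0],"claw":0.065},{"slide":[0,0,-0.01],"rotation":[0,0,0],"claw":0.07},{"slide":[0,0,-0.035],"rotation":[0,0,0],"claw":0.08},{"slide":[0,0,-0.07],"rotation":[0,0,0],"claw":0.085},{"slide":[0,0,-0.11],"rotation":[0,0,0],"claw":0.085}]'
python3 -c "
from h import *
go(*T['tube'],160,9.6)"
```

```text
time_s: 14.15
ee_pos: [600.9, 57.2, 121.2]
ee_rot: [[-0.166, 0.986, 0.002], [0.986, 0.166, -0.0], [-0.001, 0.002, -1.0]]
force: [0.6, -0.9, 0.0]
grip_width: 85.5
t 14.15 pos [600.9  57.2 121.2] jaw 9.6 F [ 0.6 -0.9  0. ] w 85.5
slide [-0.0983 -0.1673 -0.0392]
rot [ 0.1  0.  -0. ]
```

```bash
python3 -c "
from h import *
go(*T['bottle'],140,9.6)"
```

```text
t 14.15 pos [600.9  57.2 121.2] jaw 9.6 F [ 0.6 -0.9  0. ] w 85.5
slide [-0.2545 -0.2324 -0.0192]
rot [ 0.1  0.  -0. ]
```

```bash
python3 -m handwheel '[{"slide":[-0.012,-0.011,-0.012],"rotation":[0,0,0],"claw":0.085},{"slide":[-0.045,-0.041,-0.019],"rotation":[0,0,0],"claw":0.085},{"slide":[-0.085,-0.078,-0.019],"rotation":[0,0,0],"claw":0.085},{"slide":[-0.125,-0.114,-0.019],"rotation":[0,0,0],"claw":0.085},{"slide":[-0.165,-0.151,-0.019],"rotation":[0,0,0],"claw":0.085},{"slide":[-0.205,-0.187,-0.019],"rotation":[0,0,0],"claw":0.085},{"slide":[-0.235,-0.215,-0.019],"rotation":[0,0,0],"claw":0.085},{"slide":[-0.25,-0.228,-0.019],"rotation":[0,0,0],"claw":0.085}]'
python3 -m handwheel '[{"slide":[-0.006,-0.005,0.01],"rotation":[0,0,0],"claw":0.085},{"slide":[-0.006,-0.005,0.015],"rotation":[0,0,0],"claw":0.085},{"slide":[-0.006,-0.005,0.015],"rotation":[0,0,0],"claw":0.085}]'
python3 -c "
from h import *
n='wrist'
c=camera_params(n);p,d=snapshot(n);cv2.imwrite('pics/%s6.png'%n,p);P=cloud(c,d)
m=(abs(P[...,2]-70)<5)&(np.hypot(P[...,0]-414,P[...,1]+232)<45)
print(m.sum(),cv2.minAreaRect(P[m][:,:2].astype(np.float32)))
p,d=snapshot('top');cv2.imwrite('pics/top6.png',p)
go(*T['bottle'],7,9.6)"
```

```text
time_s: 15.15
ee_pos: [415.6, -229.4, 140.0]
ee_rot: [[-0.164, 0.986, 0.002], [0.986, 0.164, -0.001], [-0.001, 0.002, -1.0]]
force: [0.9, -0.2, 0.3]
grip_width: 85.2
time_s: 15.52
ee_pos: [411.9, -235.1, 124.4]
ee_rot: [[-0.165, 0.986, 0.001], [0.986, 0.165, -0.0], [-0.0, 0.001, -1.0]]
force: [0.2, 1.0, 0.7]
grip_width: 84.9
1740 ((412.31512451171875, -229.841796875), (32.83785629272461, 32.82579040527344), 51.69939041137695)
t 15.62 pos [ 412.1 -235.4  124.9] jaw 9.5 F [ 0.1  0.1 -0.9] w 85.1
slide [0.0026 0.0022 0.1179]
rot [ 0.1  0.  -0.1]
```

View pics/wrist6.png

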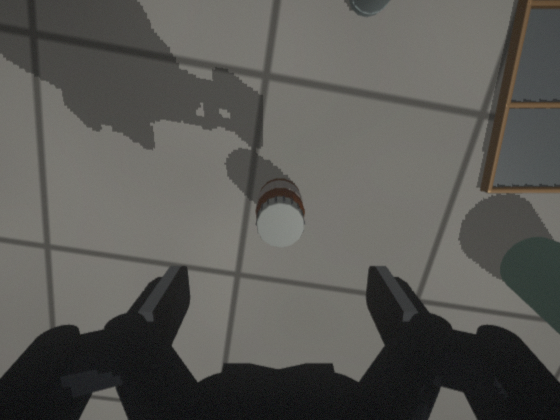

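View pics/top6.png

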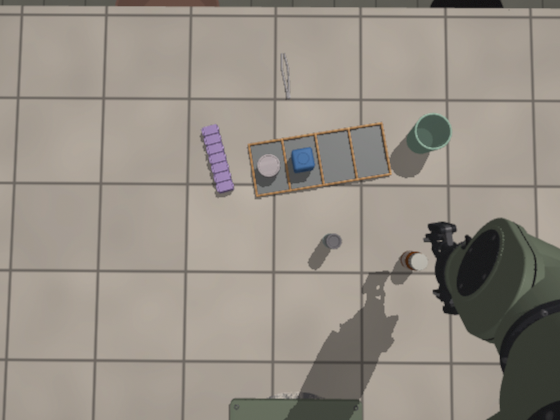

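The tin sits in bay_d at (268,165). The wrist view shows the bottle at (280,215), lined up between the fingers. Descend.

```bash
python3 -m handwheel '[{"slide":[0.003,0.002,0.02],"rotation":[0,0,0],"claw":0.085},{"slide":[0.003,0.002,0.045],"rotation":[0,0,0],"claw":0.085},{"slide":[0.003,0.002,0.068],"rotation":[0,0,0],"claw":0.085},{"slide":[0.003,0.002,0.088],"rotation":[0,0,0],"claw":0.085},{"slide":[0.003,0.002,0.104],"rotation":[0,0,0],"claw":0.085},{"slide":[0.003,0.002,0.114],"rotation":[0,0,0],"claw":0.085},{"slide":[0.003,0.002,0.118],"rotation":[0,0,0],"claw":0.085},{"slide":[0.003,0.002,0.118],"rotation":[0,0,0],"claw":0.085}]' 25
python3 -m handwheel '[{"slide":[0,0,0],"rotation":[0,0,0],"claw":0.06},{"slide":[0,0,0],"rotation":[0,0,0],"claw":0.045},{"slide":[0,0,0],"rotation":[0,0,0],"claw":0.037},{"slide":[0,0,0],"rotation":[0,0,0],"claw":0.028},{"slide":[0,0,0],"rotation":[0,0,0],"claw":0.028},{"slide":[0,0,0],"rotation":[0,0,0],"claw":0.028}]' 25
python3 -c "
from h import *
p,d=snapshot('side');cv2.imwrite('pics/s7.png',cv2.resize(p[200:420,150:390],None,fx=2.5,fy=2.5))
go(*B['b'],100,9.6)"
```

```text
time_s: 16.62
ee_pos: [413.8, -232.2, 7.1]
ee_rot: [[-0.165, 0.986, 0.002], [0.986, 0.165, -0.001], [-0.001, 0.002, -1.0]]
force: [-0.2, 0.6, 0.1]
grip_width: 84.7
time_s: 17.38
ee_pos: [413.9, -232.2, 7.3]
ee_rot: [[-0.165, 0.986, 0.002], [0.986, 0.165, -0.001], [-0.001, 0.002, -1.0]]
force: [-0.8, 0.7, 6.7]
grip_width: 37.6
t 17.43 pos [ 413.9 -232.3    7.4] jaw 9.5 F [-0.6  0.2  6.1] w 37.6
slide [ 0.1154  0.2332 -0.0923]
rot [ 0.1  0.1 -0.1]
```

View pics/s7.png

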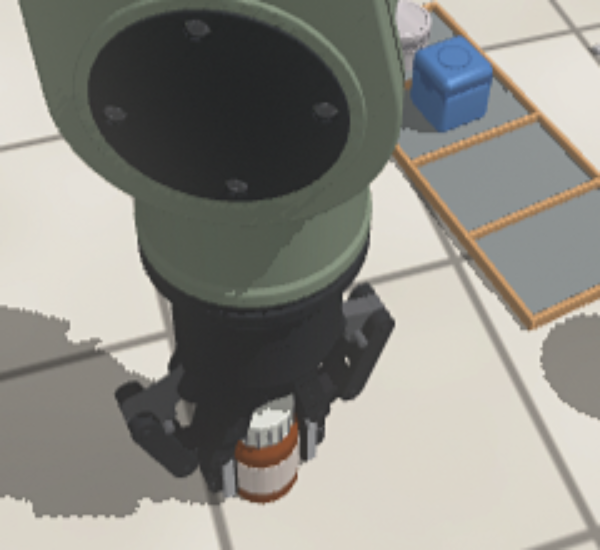

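The bottle is held at 37.6 mm on its body, below the cap. Lift and carry it to bay_b.

```bash
python3 -m handwheel '[{"slide":[0,0,-0.006],"rotation":[0,0,0],"claw":0.028},{"slide":[0,0,-0.022],"rotation":[0,0,0],"claw":0.028},{"slide":[0.005,0.01,-0.045],"rotation":[0,0,0],"claw":0.028},{"slide":[0.018,0.037,-0.065],"rotation":[0,0,0],"claw":0.028},{"slide":[0.036,0.073,-0.075],"rotation":[0,0,0],"claw":0.028},{"slide":[0.054,0.11,-0.075],"rotation":[0,0,0],"claw":0.028},{"slide":[0.072,0.146,-0.075],"rotation":[0,0,0],"claw":0.028},{"slide":[0.088,0.178,-0.075],"rotation":[0,0,0],"claw":0.028}]'
python3 -c "
from h import *
go(*B['b'],50,9.6)"
```

```text
time_s: 18.42
ee_pos: [575.9, -114.9, 83.9]
ee_rot: [[-0.165, 0.986, 0.003], [0.986, 0.165, -0.001], [-0.001, 0.003, -1.0]]
force: [0.0, -0.3, -0.8]
grip_width: 37.4
t 18.43 pos [ 575.9 -114.9   83.9] jaw 9.5 F [ 0.  -0.3 -0.8] w 37.4
slide [0.0264 0.0539 0.034 ]
rot [ 0.2  0.1 -0.1]
```

```bash
python3 -m handwheel '[{"slide":[0.011,0.022,0],"rotation":[0,0,0],"claw":0.028},{"slide":[0.02,0.041,0.003],"rotation":[0,0,0],"claw":0.028},{"slide":[0.025,0.051,0.012],"rotation":[0,0,0],"claw":0.028},{"slide":[0.0264,0.0539,0.025],"rotation":[0,0,0],"claw":0.028},{"slide":[0.0264,0.0539,0.034],"rotation":[0,0,0],"claw":0.028},{"slide":[0.0264,0.0539,0.042],"rotation":[0,0,0],"claw":0.028},{"slide":[0.0264,0.0539,0.042],"rotation":[0,0,0],"claw":0.028}]'
python3 -c "
from h import *
p,d=snapshot('side');cv2.imwrite('pics/s8.png',cv2.resize(p[130:350,220:460],None,fx=2.5,fy=2.5))
go(*B['b'],11.8,9.6)"
```

```text
time_s: 19.3
ee_pos: [624.3, -80.3, 41.5]
ee_rot: [[-0.165, 0.986, 0.002], [0.986, 0.165, -0.001], [-0.001, 0.002, -1.0]]
force: [-0.5, -1.2, 0.3]
grip_width: 37.6
t 19.35 pos [624.6 -80.2  41.9] jaw 9.5 F [ 1.5 -0.2 -0.8] w 37.6
slide [0.0003 0.0001 0.0301]
rot [ 0.1  0.1 -0.1]
```

View pics/s8.png

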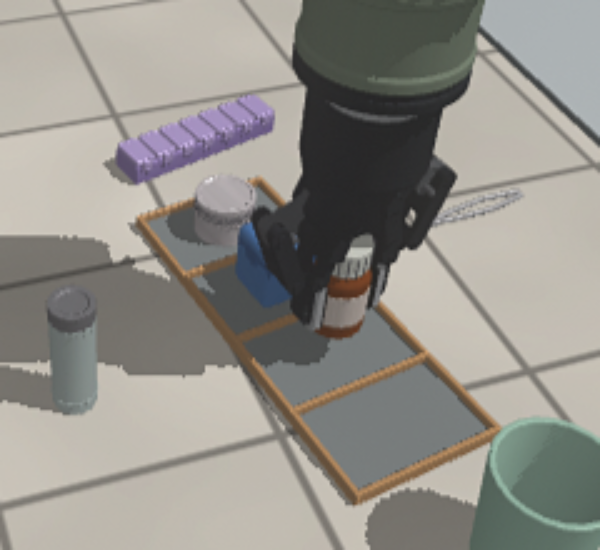

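The bottle is upright at (343,295), above bay_b. Lower it.

```bash
python3 -m handwheel '[{"slide":[0,0,0.006],"rotation":[0,0,0],"claw":0.028},{"slide":[0,0,0.014],"rotation":[0,0,0],"claw":0.028},{"slide":[0,0,0.021],"rotation":[0,0,0],"claw":0.028},{"slide":[0,0,0.026],"rotation":[0,0,0],"claw":0.028},{"slide":[0,0,0.0285],"rotation":[0,0,0],"claw":0.028},{"slide":[0,0,0.0298],"rotation":[0,0,0],"claw":0.028},{"slide":[0,0,0.0305],"rotation":[0,0,0],"claw":0.028},{"slide":[0,0,0.0305],"rotation":[0,0,0],"claw":0.028}]'
python3 -m handwheel '[{"slide":[0,0,0.0005],"rotation":[0,0,0],"claw":0.028},{"slide":[0,0,0.0008],"rotation":[0,0,0],"claw":0.028}]'
```

```text
time_s: 20.35
ee_pos: [624.7, -80.2, 11.9]
ee_rot: [[-0.165, 0.986, 0.003], [0.986, 0.165, -0.001], [-0.001, 0.003, -1.0]]
force: [-1.9, 0.5, 5.0]
grip_width: 37.3
time_s: 20.6
ee_pos: [624.8, -80.2, 11.9]
ee_rot: [[-0.165, 0.986, 0.003], [0.986, 0.165, -0.001], [-0.001, 0.003, -1.0]]
force: [-5.8, 0.8, 15.4]
grip_width: 37.5
```

```bash
python3 -m handwheel '[{"slide":[0,0,0],"rotation":[0,0,0],"claw":0.038},{"slide":[0,0,0],"rotation":[0,0,0],"claw":0.043},{"slide":[0,0,0],"rotation":[0,0,0],"claw":0.055},{"slide":[0,0,0],"rotation":[0,0,0],"claw":0.065},{"slide":[0,0,-0.01],"rotation":[0,0,0],"claw":0.07},{"slide":[0,0,-0.035],"rotation":[0,0,0],"claw":0.08},{"slide":[0,0,-0.07],"rotation":[0,0,0],"claw":0.085},{"slide":[0,0,-0.11],"rotation":[0,0,0],"claw":0.085}]'
python3 -c "
from h import *
go(*T['tube'],150,9.6)"
```

```text
time_s: 21.6
ee_pos: [624.3, -80.2, 123.5]
ee_rot: [[-0.165, 0.986, 0.003], [0.986, 0.165, -0.001], [-0.001, 0.003, -1.0]]
force: [0.2, 0.1, 0.4]
grip_width: 85.1
t 21.6 pos [624.3 -80.2 123.5] jaw 9.5 F [0.2 0.1 0.4] w 85.1
slide [ 0.0408 -0.1675 -0.027 ]
rot [ 0.2  0.1 -0.1]
```

```bash
python3 -m handwheel '[{"slide":[0,0,-0.01],"rotation":[0,0,0],"claw":0.085},{"slide":[0.005,-0.02,-0.02],"rotation":[0,0,0],"claw":0.085},{"slide":[0.014,-0.057,-0.02],"rotation":[0,0,0],"claw":0.085},{"slide":[0.024,-0.098,-0.02],"rotation":[0,0,0],"claw":0.085},{"slide":[0.034,-0.139,-0.02],"rotation":[0,0,0],"claw":0.085},{"slide":[0.039,-0.16,-0.02],"rotation":[0,0,0],"claw":0.085},{"slide":[0.0408,-0.1675,-0.02],"rotation":[0,0,0],"claw":0.085},{"slide":[0.0408,-0.1675,-0.02],"rotation":[0,0,0],"claw":0.085}]'
python3 -c "
from h import *
n='wrist'
c=camera_params(n);p,d=snapshot(n);cv2.imwrite('pics/%s9.png'%n,p);P=cloud(c,d)
m=(abs(P[...,2]-88)<5)&(np.hypot(P[...,0]-452,P[...,1]+67)<35)
print(m.sum(),cv2.minAreaRect(P[m][:,:2].astype(np.float32)))
p,d=snapshot('top');cv2.imwrite('pics/top9.png',p)
go(*T['tube'],30,9.6)"
```

```text
time_s: 22.6
ee_pos: [452.7, -67.6, 143.0]
ee_rot: [[-0.165, 0.986, 0.003], [0.986, 0.165, -0.001], [-0.001, 0.003, -1.0]]
force: [0.0, 0.2, 0.1]
grip_width: 85.2
1411 ((450.6693420410156, -65.63616943359375), (28.415390014648438, 29.846155166625977), 8.6234712600708)
t 22.7 pos [453.1 -67.6 142.9] jaw 9.5 F [ 0.1 -0.1 -0. ] w 84.9
slide [ 0.0003 -0.0012  0.1129]
rot [ 0.2  0.1 -0.1]
```

View pics/wrist9.png

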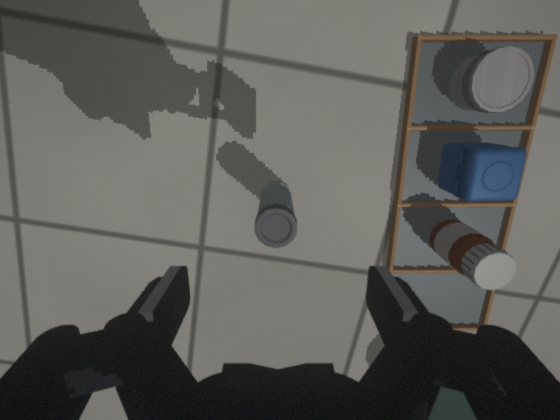

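View pics/top9.png

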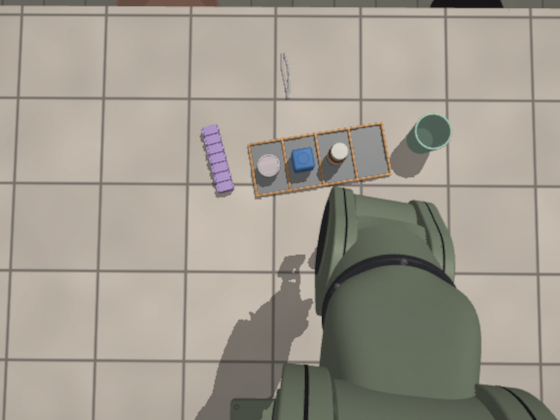

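The tin, case and bottle stand upright in their bays at (268,165), (302,160) and (338,152) in the top view. The wrist view shows the tube cap at (276,226), between the fingers. Next, grasp the tube.

```bash
python3 -m handwheel '[{"slide":[0.001,-0.001,0.015],"rotation":[0,0,0],"claw":0.085},{"slide":[0.001,-0.001,0.035],"rotation":[0,0,0],"claw":0.085},{"slide":[0.001,-0.001,0.058],"rotation":[0,0,0],"claw":0.085},{"slide":[0.001,-0.001,0.08],"rotation":[0,0,0],"claw":0.085},{"slide":[0.001,-0.001,0.098],"rotation":[0,0,0],"claw":0.085},{"slide":[0.001,-0.001,0.109],"rotation":[0,0,0],"claw":0.085},{"slide":[0.001,-0.001,0.113],"rotation":[0,0,0],"claw":0.085},{"slide":[0.001,-0.001,0.113],"rotation":[0,0,0],"claw":0.085}]' 25
python3 -m handwheel '[{"slide":[0,0,0],"rotation":[0,0,0],"claw":0.055},{"slide":[0,0,0],"rotation":[0,0,0],"claw":0.038},{"slide":[0,0,0],"rotation":[0,0,0],"claw":0.03},{"slide":[0,0,0],"rotation":[0,0,0],"claw":0.022},{"slide":[0,0,0],"rotation":[0,0,0],"claw":0.022},{"slide":[0,0,0],"rotation":[0,0,0],"claw":0.022}]' 25
python3 -c "
from h import *
p,d=snapshot('side');cv2.imwrite('pics/s10.png',cv2.resize(p[130:350,150:390],None,fx=2.5,fy=2.5))
go(*B['a'],90,9.6)"
```

```text
time_s: 23.7
ee_pos: [452.5, -66.8, 30.0]
ee_rot: [[-0.165, 0.986, 0.004], [0.986, 0.165, -0.001], [-0.001, 0.003, -1.0]]
force: [0.2, 0.0, 0.0]
grip_width: 85.0
time_s: 24.45
ee_pos: [452.5, -66.9, 30.2]
ee_rot: [[-0.165, 0.986, 0.004], [0.986, 0.165, -0.001], [-0.001, 0.004, -1.0]]
force: [-0.3, 0.3, 6.5]
grip_width: 29.5
t 24.5 pos [452.6 -66.9  30.2] jaw 9.5 F [-0.2  1.2  5.4] w 29.3
slide [-0.1112  0.1679 -0.059 ]
rot [ 0.2  0.1 -0.1]
```

View pics/s10.png

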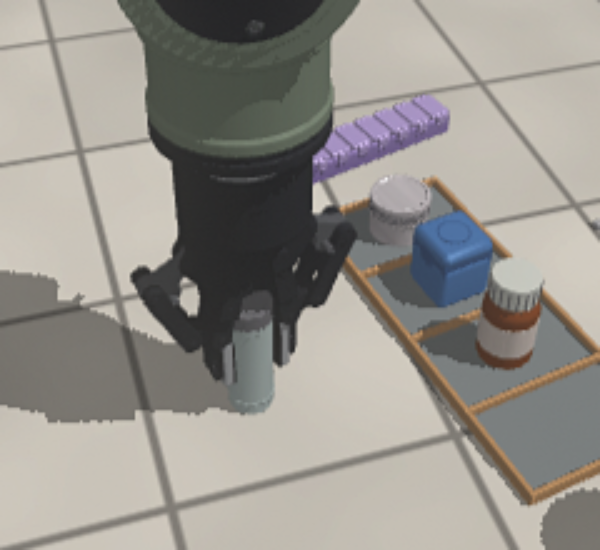

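Tube held at 29.5 mm, cap visible at (255,308). I'll move sideways first, then forward, to stay clear of the bottle.

```bash
python3 -m handwheel '[{"slide":[0,0,-0.006],"rotation":[0,0,0],"claw":0.022},{"slide":[0,0,-0.022],"rotation":[0,0,0],"claw":0.022},{"slide":[-0.015,0,-0.042],"rotation":[0,0,0],"claw":0.022},{"slide":[-0.045,0.01,-0.056],"rotation":[0,0,0],"claw":0.022},{"slide":[-0.078,0.03,-0.06],"rotation":[0,0,0],"claw":0.022},{"slide":[-0.1,0.06,-0.06],"rotation":[0,0,0],"claw":0.022},{"slide":[-0.1112,0.095,-0.06],"rotation":[0,0,0],"claw":0.022},{"slide":[-0.1112,0.125,-0.06],"rotation":[0,0,0],"claw":0.022}]'
python3 -c "
from h import *
go(*B['a'],60,9.6)"
```

```text
time_s: 25.5
ee_pos: [594.8, -156.6, 91.1]
ee_rot: [[-0.164, 0.986, 0.004], [0.986, 0.164, -0.001], [-0.002, 0.004, -1.0]]
force: [0.2, -0.3, -0.9]
grip_width: 29.5
t 25.5 pos [ 594.8 -156.6   91.1] jaw 9.4 F [ 0.2 -0.3 -0.9] w 29.5
slide [0.001  0.0421 0.0313]
rot [ 0.2  0.1 -0.2]
```

```bash
python3 -m handwheel '[{"slide":[0,0.015,0],"rotation":[0,0,0],"claw":0.022},{"slide":[0.001,0.03,0],"rotation":[0.2,0.1,0],"claw":0.022},{"slide":[0.001,0.039,0.005],"rotation":[0.2,0.1,0],"claw":0.022},{"slide":[0.001,0.0421,0.015],"rotation":[0.2,0.1,0],"claw":0.022},{"slide":[0.001,0.0421,0.028],"rotation":[0.2,0.1,0],"claw":0.022},{"slide":[0.001,0.0421,0.036],"rotation":[0.2,0.1,0],"claw":0.022},{"slide":[0.001,0.0421,0.036],"rotation":[0.2,0.1,0],"claw":0.022}]'
python3 -c "
from h import *
p,d=snapshot('side');cv2.imwrite('pics/s11.png',cv2.resize(p[150:390,250:500],None,fx=2.4,fy=2.4))
go(*B['a'],34.7,9.6)"
```

```text
time_s: 26.38
ee_pos: [635.8, -148.9, 54.6]
ee_rot: [[-0.164, 0.986, -0.001], [0.987, 0.164, 0.0], [0.0, -0.001, -1.0]]
force: [0.2, 0.1, -0.5]
grip_width: 29.3
t 26.43 pos [ 636.2 -148.9   55.1] jaw 9.4 F [ 0.1  0.8 -0.9] w 29.0
slide [0.0001 0.0002 0.0204]
rot [-0.  -0.  -0.2]
```

View pics/s11.png

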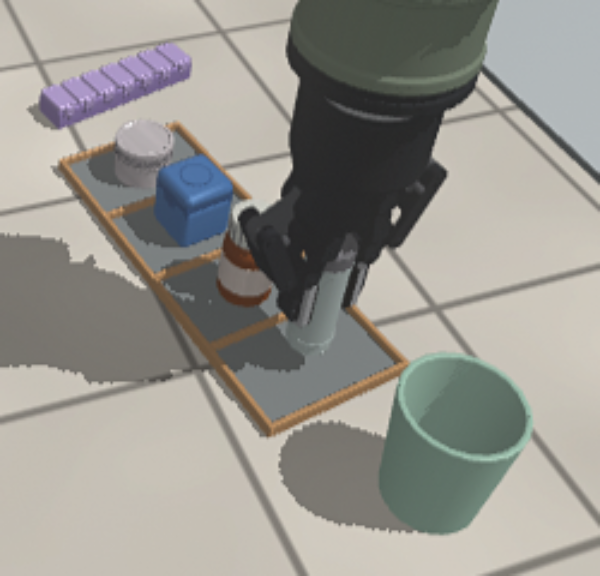

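The tube hangs upright over bay_a at (318,300), clear of the cup. Lower it.

```bash
python3 -m handwheel '[{"slide":[0,0,0.004],"rotation":[0,0,0],"claw":0.022},{"slide":[0,0,0.01],"rotation":[0,0,0],"claw":0.022},{"slide":[0,0,0.015],"rotation":[0,0,0],"claw":0.022},{"slide":[0,0,0.018],"rotation":[0,0,0],"claw":0.022},{"slide":[0,0,0.0195],"rotation":[0,0,0],"claw":0.022},{"slide":[0,0,0.0205],"rotation":[0,0,0],"claw":0.022},{"slide":[0,0,0.0205],"rotation":[0,0,0],"claw":0.022}]'
python3 -m handwheel '[{"slide":[0,0,0.0005],"rotation":[0,0,0],"claw":0.022},{"slide":[0,0,0.0008],"rotation":[0,0,0],"claw":0.022}]'
```

```text
time_s: 27.3
ee_pos: [636.2, -148.9, 34.8]
ee_rot: [[-0.164, 0.986, -0.0], [0.986, 0.164, -0.0], [-0.0, -0.0, -1.0]]
force: [-0.6, -0.1, 1.1]
grip_width: 29.4
time_s: 27.55
ee_pos: [636.3, -149.0, 34.7]
ee_rot: [[-0.164, 0.986, 0.0], [0.986, 0.164, -0.0], [-0.0, 0.0, -1.0]]
force: [-5.6, 1.2, 14.2]
grip_width: 29.3
```

```bash
python3 -m handwheel '[{"slide":[0,0,0],"rotation":[0,0,0],"claw":0.03},{"slide":[0,0,0],"rotation":[0,0,0],"claw":0.034},{"slide":[0,0,0],"rotation":[0,0,0],"claw":0.045},{"slide":[0,0,0],"rotation":[0,0,0],"claw":0.06},{"slide":[0,0,-0.01],"rotation":[0,0,0],"claw":0.07},{"slide":[0,0,-0.035],"rotation":[0,0,0],"claw":0.08},{"slide":[0,0,-0.07],"rotation":[0,0,0],"claw":0.085},{"slide":[0,0,-0.11],"rotation":[0,0,0],"claw":0.085}]'
python3 -m handwheel '[{"slide":[0,-0.02,-0.02],"rotation":[0,0,0],"claw":0.085},{"slide":[0,-0.06,-0.03],"rotation":[0,0,0],"claw":0.085},{"slide":[0,-0.1,-0.03],"rotation":[0,0,0],"claw":0.085},{"slide":[0,-0.14,-0.03],"rotation":[0,0,0],"claw":0.085},{"slide":[0,-0.18,-0.03],"rotation":[0,0,0],"claw":0.085},{"slide":[0,-0.2,-0.03],"rotation":[0,0,0],"claw":0.085},{"slide":[0,-0.2,-0.03],"rotation":[0,0,0],"claw":0.085},{"slide":[0,-0.2,-0.03],"rotation":[0,0,0],"claw":0.085}]'
python3 - <<'E'
from h import *
n='top';c=camera_params(n);p,d=snapshot(n);cv2.imwrite('pics/top12.png',p);P=cloud(c,d)
for k,b,h in(("tube","a",92.5),("bottle","b",74.5),("case","c",54.5),("tin","d",38.5)):
    x,y=B[b]; m=(abs(P[...,2]-h)<4)&(np.hypot(P[...,0]-x,P[...,1]-y)<35)
    v,u=np.nonzero(m)
    if m.sum(): w=plane(c,[u.mean(),v.mean()],h)[0]; r=cv2.minAreaRect(P[m][:,:2].astype(np.float32)); print(k,m.sum(),np.median(P[m][:,2]).round(1),"off",(w[:2]-[x,y]).round(1),np.round(np.array(r[0])-[x,y],1),np.round(r[1],1))
p,d=snapshot('side');cv2.imwrite('pics/side12.png',p)
s=arm.observe();print(s["time_s"],np.round(s["ee_pos"],1))
for nm in("top","side"):
    a=cv2.imread(f"pics/{nm}0.png");bb=cv2.imread(f"pics/{nm}12.png")
    r={"top":[(405,110,455,158),(198,120,238,196)],"side":[(408,296,472,372),(264,166,334,202)]}[nm]
    for (x0,y0,x1,y1) in r: print(nm,"cup/pill mean diff",cv2.absdiff(a[y0:y1,x0:x1],bb[y0:y1,x0:x1]).mean().round(2))
E
```

```text
time_s: 28.55
ee_pos: [636.1, -149.0, 146.3]
ee_rot: [[-0.164, 0.987, 0.0], [0.987, 0.164, -0.0], [-0.0, 0.0, -1.0]]
force: [2.0, 1.0, -0.2]
grip_width: 84.9
time_s: 29.55
ee_pos: [439.5, -181.6, 176.6]
ee_rot: [[-0.164, 0.986, 0.001], [0.986, 0.164, -0.0], [-0.001, 0.001, -1.0]]
force: [0.5, 0.4, -0.2]
grip_width: 85.0
tube 178 90.9 off [ 0.8 -0.4] [ 0.9 -0.5] [28.7 28.3]
bottle 223 73.7 off [ 1.2 -0.6] [ 1.8 -0.3] [32.4 31.3]
case 385 53.6 off [1.5 0.2] [1.7 0.3] [40.4 40.2]
tin 376 37.0 off [ 1.2 -0.3] [ 0.8 -0.7] [44.3 44.1]
29.65 [ 439.4 -181.5  176.3]
top cup/pill mean diff 9.87
top cup/pill mean diff 12.47
side cup/pill mean diff 27.05
side cup/pill mean diff 72.77
```

View pics/side12.png

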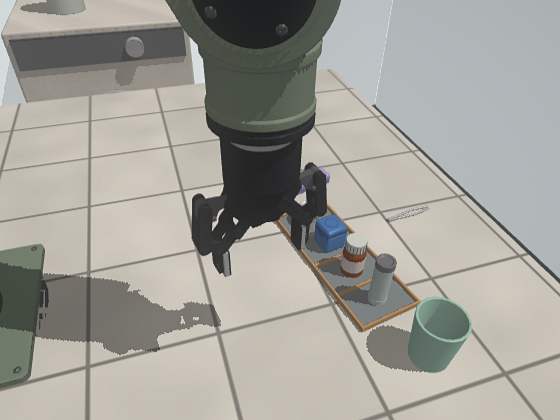

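View pics/top12.png

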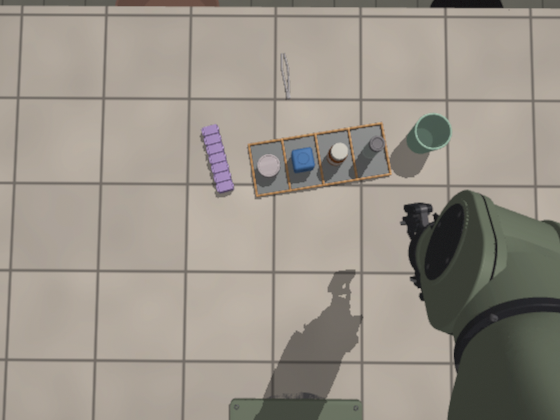

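All four are upright, 1–2 mm from their bay centres. The image-difference check on the cup and pill box is unreliable, because the exposure changed and the arm blocks the side view. I'll measure their positions again instead.

```bash
python3 - <<'E'
from h import *
c=camera_params('top');p,d=snapshot('top');P=cloud(c,d)
for nm,img,Q in(("start",cv2.imread('pics/top0.png'),cloud(c,np.load('pics/top0.npy'))),("now",p,P)):
    z=Q[105:160,400:460];m=abs(z[...,2]-85)<5
    h=cv2.cvtColor(img,cv2.COLOR_BGR2HSV);k=cv2.inRange(h,(120,50,60),(150,255,255));q=max(cv2.findContours(k,0,2)[0],key=cv2.contourArea)
    print(nm,"cup",np.round(cv2.minAreaRect(z[m][:,:2].astype(np.float32))[0],1),"pill",np.round(cv2.minAreaRect(plane(c,q[:,0],23)[:,:2].astype(np.float32))[0],1))
arm.close_job()
E
```

```text
start cup [ 662.3 -257.8] pill [617. 163.]
now cup [ 662.4 -258.3] pill [617.2 163. ]
the job is handed in; nothing more can be done
```

All four containers now stand upright in the organiser in height order, and I handed the job in at about 29.7 s of the 96 s allowed. From the rinse cup's end they are the tube (bay_a), bottle (bay_b), case (bay_c) and tin (bay_d). Each was lowered until it touched the floor (14–24 N on the wrist) and then released.

- **Positions:** in the last top view each container was 1–2 mm from the centre of its compartment. Their tops were within about 2 mm of the expected heights, so each rests on its floor.
- **Cup and pill box:** their measured positions changed by 0.5 mm or less from the start. The gripper was open and well clear of everything at hand-in.
- **Checks that failed or disagreed:**
  - The image-difference check on the cup and pill box was unusable because of an exposure change and the arm blocking the side view, so I measured their positions again.
  - The wrist camera put the containers up to about 5 mm from where the fixed cameras did; the final top-view positions show this did no harm.

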